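# Unfold, latch and wind the crank of a column clamp

### The job

A steel column lies loose in the V-cradle of the hand-wound clamp. Swing the folded crank handle fully upright, slide the latch bolt fully home under it (this also unlocks the wheel), then wind the wheel clockwise seen from above until the rubber spring pad bears on the column and is pressed in about half-way. Leave the handle upright and latched and the column seated in its cradle, and do not shove or knock over the other things on the bench.

Things in the scene. Friction and masses are not known exactly. Their poses are not given: they have to be found in the camera images.
- clamp: Clamp screwed to the bench: aluminium base plate 200 x 390 x 12 mm, white gear housing, handwheel on top. Origin on the bench straight below the wheel's vertical axis, z up. The pad travels along clamp +y, towards the V-cradle; the column lies parallel to clamp x. As found, the handle's hinge is on the clamp's +x side of the wheel, the latch post on its -x side; both turn with the wheel.
- wheel_axis (a point): Centre of the top face of the aluminium handwheel (160 mm across), 105 mm above the bench. The wheel's axis is vertical.
- hinge_pin (a point): Centre of the handle's hinge pin, 58 mm from the wheel axis and 133 mm above the bench. The pin is level and tangential to the wheel. It turns with the wheel.
- grip (a point): On the axis of the crank's black round hand grip (24 mm thick, spins freely), 85 mm from the hinge pin along the handle; the grip runs from 30 to 110 mm from the pin, its axis set off 10 mm from the pin. Folded flat, it points from the pin across the wheel's middle, axis 143 mm above the bench. Upright, it is vertical, 68 mm from the wheel axis, this point at 218 mm height, its top at 243 mm.
- handle (a joint): Fold angle of the crank handle, rad: 0 folded flat over the wheel, 1.571 upright (end stop). The free end goes up and over the pin, towards the pin's side. Stiff hinge (0.08 N m): it stays where it is left. Over 1.3 counts as swung out; the latch then brings it over 1.45.
- latch_post (a point): On the axis of the latch bolt's upright steel post, 16 mm thick; 156 mm above the bench, 13 mm below the post's top. The post stands on a flat bar 12 mm wide, its top at 128 mm. It starts 72 mm from the wheel axis, opposite the hinge. Two fixed lugs, 130 mm high, stand 88 to 104 mm from the axis, 8 to 18 mm to either side of the bar's middle.
- bolt (a joint): Travel of the latch bolt, m: 0 as found, its tail between the two fixed lugs so the wheel cannot turn. It slides towards the hinge (clamp +x as found) to 0.024 (end stop): its nose is then under the handle's foot and keeps it upright, its tail clear of the lugs. About 2 N, stays where left. Its sloped nose lifts a nearly upright handle (within 0.2 rad); otherwise it stops half-way. Home: over 0.020.
- wheel (a joint): Wheel angle, rad: 0 as found, growing as it turns clockwise seen from above, to 7.5. Moves the carriage and its pad by 11 mm per radian along clamp +y. Needs about 0.15 N m and stays where it is left.
- pad_face (a point): Middle of the face of the black rubber pad (70 mm wide, 36 mm high), 78 mm above the bench, carried on springs in front of the white carriage. The face leans 25 degrees, its top towards the column. It meets the column when the column's axis is 22.7 mm further along clamp +y than this point.
- pad (a joint): How far the pad is pushed back into the carriage, m: 0 free, 0.012 fully pressed; spring 0.6 N per mm. About 0.006 is right; 0.002 to 0.010 passes.
- column: Loose steel column, 50 mm thick, 200 mm long over its white end caps (58 mm), mass about 0.9 kg. Origin at its middle, on its axis; x along its axis, level; it lies parallel to clamp x.
- seat (a point): Fixed point on the V-cradle where the column's middle belongs: on the axis of a seated column, 67 mm above the bench. The cradle, two aluminium V-blocks 120 mm apart, is screwed to the clamp's base plate; its place along clamp y varies.
- beaker: Bystander, leave alone: glass beaker, 70 mm across, 95 mm high. Origin at the centre of its underside.
- dishes: Bystander, leave alone: stack of clear culture dishes, 90 mm across, 58 mm high. Origin at the centre of its underside.
- jar: Bystander, leave alone: white screw-top jar, 60 mm across, 85 mm high. Origin at the centre of its underside.
- bottle_a: Bystander, leave alone: white reagent bottle, 64 mm across, 165 mm high. Origin at the centre of its underside.
- bottle_b: Bystander, leave alone: amber reagent bottle, 64 mm across, 165 mm high. Origin at the centre of its underside.
- tipbox: Bystander, leave alone: open blue divided box, 120 x 85 x 60 mm. Origin at the centre of its underside.
- spanner: Bystander, leave alone: steel spanner, 160 mm long, lying flat. Origin at the centre of its underside.
There are look-alikes about, which are no part of the job. What is shaped like the column but turquoise is not meant.

How it is judged:
On the way, in this order (a step that is already met when the one before it is completed fails the run):
1. the crank handle is swung upright (value of joint handle above 1.3 rad), for 0.2 s.
2. the latch bolt is fully home with the handle upright (value of joint handle above 1.45 rad and value of joint bolt above 0.02 m), for 0.2 s.
At the end, for the whole second after the job is handed in: Handle upright (over 1.45 rad), bolt home (over 20 mm of 24), pad at the column (its face's middle within 30 mm of the column's origin) and pressed in 2 to 10 mm of its 12, column at rest in the cradle (within 12 mm of the seat point and 10 mm of where it lay), wheel at rest (all of step 2 and value of joint pad between 0.002 and 0.01 m and distance between pad_face and column below 0.03 m and distance between column and seat below 0.012 m and distance of column from where it was at the start of the episode below 0.01 m and linear speed of column below 0.05 m/s and velocity of joint wheel between -0.05 and 0.05 rad/s); the robot touches nothing.
It fails at once if a bystander is shoved more than 30 mm (distance of any of beaker, dishes, jar, bottle_a, bottle_b, tipbox, spanner from where it was at the start of the episode above 0.03 m).
It fails at once if a bystander is knocked over (tilted more than 0.6 rad) (angle between any of beaker, dishes, jar, bottle_a, bottle_b, tipbox's own z axis and vertical above 0.6 rad).
It also fails if it takes over 61 s, if anything falls off the work surface, if the arm or the gripper's body presses on something with over 40 N, if the wrist force passes 120 N, or if a joint passes its speed limit or range.

### The arm

A 7-joint arm with a two-finger parallel gripper is mounted at the origin on the work surface. World frame = base frame: x ahead of the robot, y to its left, z up, the work surface at z = 0. Lengths are in m, angles in rad, forces in N, time in s.
With the tool pointing down it reaches from about 0.4 to 0.925 m from the base axis. Payload 5.6 kg.
Tool frame: the origin (TCP) lies on the centre line of the jaws, within the pads' length; the fingertips stand 11 mm ahead of it and the grasp point (between the pads) lies 8 mm behind it (robot.tips_ahead is the z of the fingertips in the tool frame, in m); z points along the fingers, y is the line along which they close (so a half turn about z gives the same grasp; the last joint's range is limited). The gripper opens to 85 mm and grips with 20 to 120 N. Pads are 22 mm wide; open, the fingers measure 114 mm over their backs; the gripper's body (76 mm by 85 mm) begins 54 mm behind the grasp point. The pads swing forward as they close: fully open they stand 13 mm farther back than shut.
Start: joints at [1.303, 0.468, -0.012, 1.603, 0.006, 1.071, -0.056], TCP at [0.145, -0.634, 0.242] pointing down, gripper open.
Joint ranges: [-2.53, 2.53], [-0.31, 2.02], [-1.57, 1.55], [0.28, 2.44], [-1.29, 4.43], [0.15, 1.84], [-2.92, 2.92]. Speed limits (rad/s): [2.57, 2.57, 3.14, 3.14, 3.14, 3.14, 3.14].

### API

Orientations are given as [roll, pitch, yaw] about the fixed x, y, z axes, in that order (R = Rz(yaw) Ry(pitch) Rx(roll)).
In Python, from workcell import robot gives the robot as it stands. The module is installed in compiled form; this text tells all that it offers. Calls block until the motion is done:
- robot.move_ptp(position, orientation): joint-space move of the TCP to a pose.
- robot.movel(position, speed=0.15, rot=None): straight line of the TCP; rot=None keeps the orientation; speed is the mean speed in m/s.
- robot.movej(angles): joint-space move.
- robot.move_gripper(opening, f_grip=None): finger opening in m; f_grip is the grip in N (None keeps the last); returns when the fingers have stopped.
- robot.hold(seconds).
- robot.ik(position, orientation): joint angles nearest the present ones, or None.
- robot.capture(name): name is "scene" or "side" or "wrist"; returns the picture (384x512x3 uint8, red, green, blue); there is no depth.
- robot.get_calibration(name): a dict with "intrinsics" (3x3 intrinsics, pixels), "extrinsics" (4x4, takes a point from camera to world coordinates); the wrist camera has in their place "mount" (4x4, takes a point from camera to tool coordinates, whose origin is the TCP and whose axes are the flange's). Camera axes: x right, y down, z forward; pixel columns grow to the right and rows downward; lengths in m; the calibration is good to about 2 mm. A picture is of the moment at which its call begins: read the wrist's pose just before it. get_calibration takes no time and is no camera call.
A pose or a line that the arm cannot do raises robot.MotionError and nothing moves.
- robot.job_done(): hands the job in; it is judged then, once.
Trained networks look in the newest picture that a camera, given by its name, has taken for a name from the list of things; names that differ only in an ending like _2 or _b are one class to them, and where a whole thing is asked for, a point or a joint stands for the part that bears it (a point fixed in the world has none). Each returns a list of dicts, best first, with "p" (0 to 1); they miss things now and then, are a little off and sometimes report something else, mostly with a low value. They report only what shows in the picture. A call takes as long as a camera call. They do not tell look-alikes from the thing itself.
- robot.boxes_of(camera, name): "box" ([left, top, right, bottom] in pixels, round what is visible of it).
Readings, each from a call of its own:
- robot.get_clock(): time.
- robot.get_qpos(): joint angles.
- robot.get_qvel(): joint speeds.
- robot.get_joint_torque(): joint torques, N m.
- robot.get_position(): TCP position.
- robot.get_ee_rot(): TCP orientation.
- robot.get_contact_force(): force on the tool from outside, world axes, zero at the start.
- robot.get_moment(): the same for the moment, N m.
- robot.get_grip_width(): finger opening in m.
- robot.get_gripper_force(): force on a finger pad.
Only numpy, scipy, OpenCV 4.12 (cv2) and the standard library are available. Lean on these libraries where they do the work, as an engineer would, in place of code of your own. Each camera call takes 0.05 s, during which the arm holds its last target. There are 200 camera calls.

## Working session

There is one attempt and no reset: what is moved stays moved. The work goes in short steps, each a Python script; the robot and the scene stay as the last script left them, time stands still between calls to the robot, and variables do not carry over. Pictures are saved under pics/ and viewed, at most 10 in all, crops included, and the job is handed in when it is done.

```bash
mkdir -p pics; python3 - <<'E'
from workcell import robot
import cv2,numpy as np
for c in ["scene","side"]:
    im=robot.capture(c); cv2.imwrite(f"pics/{c}0.png",im[:,:,::-1])
    k=robot.get_calibration(c); print(c,np.round(k["intrinsics"],1).tolist(),np.round(k["extrinsics"],3).tolist())
    for n in ["clamp","grip","latch_post","wheel_axis","column","pad_face","hinge_pin"]:
        print(n,[(round(d["p"],2),np.round(d["box"]).tolist()) for d in robot.boxes_of(c,n)][:4])
print(robot.get_clock(),robot.get_ee_rot(),np.round(robot.get_calibration("wrist")["mount"],3).tolist())
E
```

```text
scene [[478.9, 0.0, 262.3], [0.0, 478.9, 187.9], [0.0, 0.0, 1.0]] [[0.285, 0.592, -0.754, 1.462], [0.959, -0.178, 0.222, -0.254], [-0.003, -0.786, -0.618, 0.892], [0.0, 0.0, 0.0, 1.0]]
clamp [(0.77, [167.0, 177.0, 330.0, 279.0])]
grip [(0.76, [204.0, 177.0, 232.0, 216.0]), (0.18, [180.0, 174.0, 247.0, 237.0])]
latch_post [(0.49, [198.0, 171.0, 221.0, 210.0])]
wheel_axis [(0.79, [166.0, 173.0, 329.0, 278.0]), (0.54, [196.0, 175.0, 213.0, 202.0])]
column [(0.98, [299.0, 130.0, 338.0, 175.0]), (0.92, [265.0, 165.0, 317.0, 225.0]), (0.72, [73.0, 181.0, 116.0, 232.0])]
pad_face [(0.79, [258.0, 185.0, 280.0, 213.0])]
hinge_pin [(0.64, [205.0, 177.0, 234.0, 216.0]), (0.63, [183.0, 173.0, 251.0, 238.0]), (0.23, [256.0, 188.0, 277.0, 212.0])]
side [[497.3, 0.0, 258.7], [0.0, 497.3, 193.9], [0.0, 0.0, 1.0]] [[-0.948, -0.228, 0.22, 0.157], [-0.317, 0.672, -0.669, 1.126], [0.005, -0.704, -0.71, 1.249], [0.0, 0.0, 0.0, 1.0]]
clamp [(0.97, [224.0, 144.0, 290.0, 244.0]), (0.48, [247.0, 146.0, 270.0, 161.0])]
grip [(0.67, [244.0, 147.0, 276.0, 159.0]), (0.24, [222.0, 146.0, 292.0, 246.0])]
latch_post [(0.57, [248.0, 148.0, 292.0, 160.0])]
wheel_axis [(0.9, [225.0, 147.0, 292.0, 247.0]), (0.54, [251.0, 150.0, 289.0, 158.0])]
column [(0.66, [284.0, 254.0, 340.0, 320.0]), (0.64, [199.0, 186.0, 221.0, 216.0]), (0.61, [307.0, 129.0, 362.0, 145.0]), (0.56, [222.0, 205.0, 294.0, 226.0])]
pad_face [(0.62, [245.0, 189.0, 270.0, 199.0])]
hinge_pin [(0.89, [238.0, 147.0, 290.0, 178.0])]
0.8 [3.14152679e+00 1.44077096e-05 2.24705425e-01] [[0.0, -0.958, -0.287, 0.074], [1.0, 0.0, -0.0, 0.0], [0.0, -0.287, 0.958, -0.132], [0.0, 0.0, 0.0, 1.0]]
```

```bash
python3 - <<'E'
import cv2,numpy as np
a=cv2.imread("pics/scene0.png");b=cv2.imread("pics/side0.png")
A=cv2.resize(a[110:300,60:360],(790,500));
cv2.imwrite("pics/a.png",A)
cv2.imwrite("pics/b.png",cv2.resize(b[120:260,200:387],(800,599),interpolation=cv2.INTER_CUBIC))
E
```

```text
(no output)
```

View pics/scene0.png

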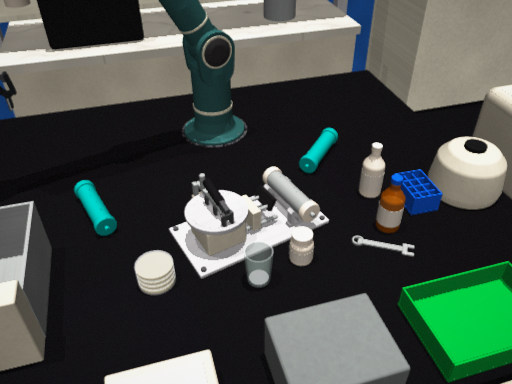

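View pics/a.png

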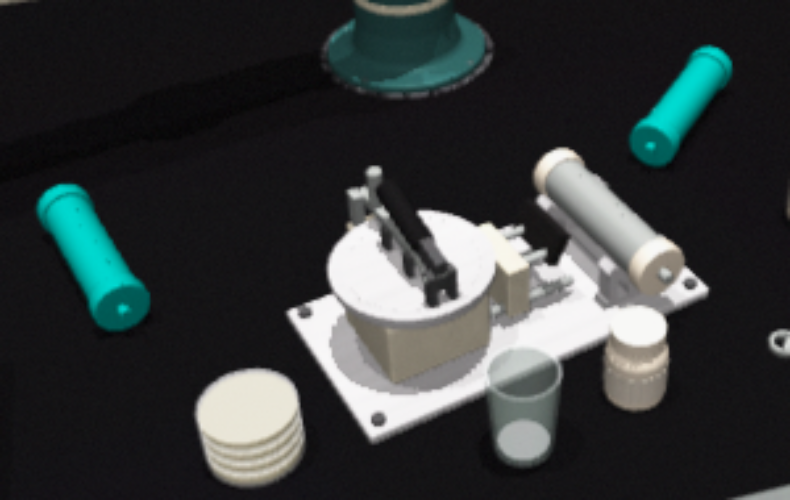

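View pics/b.png

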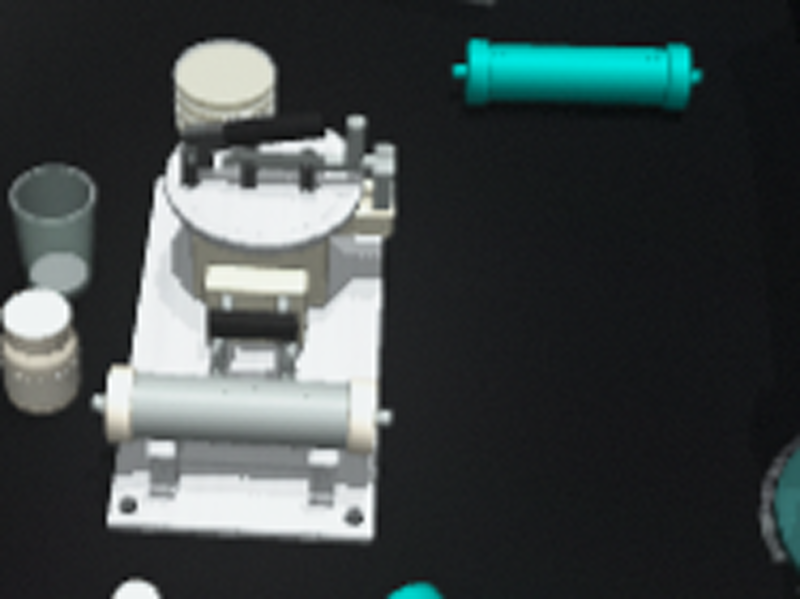

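The column is the silver cylinder in the cradle, scene (290,193). The turquoise ones at scene (95,207) and (319,150) are the look-alikes. The clamp's +y points roughly along world +y, and the hinge is on the far side from the robot. Next I back-project hand-picked features.

```bash
cat > h.py <<'E'
from workcell import robot
import numpy as np, cv2
from scipy.spatial.transform import Rotation as R
def cam(c):
    k=robot.get_calibration(c)
    if "extrinsics" in k: return k["intrinsics"],np.array(k["extrinsics"])
    T=np.eye(4);T[:3,:3]=R.from_euler("xyz",robot.get_ee_rot()).as_matrix();T[:3,3]=robot.get_position()
    return k["intrinsics"],T@k["mount"]
def bp(KT,uv,z):
    K,T=KT; d=T[:3,:3]@np.linalg.solve(K,[uv[0],uv[1],1]); return T[:3,3]+d*(z-T[2,3])/d[2]
def pj(KT,P):
    K,T=KT; p=K@(T[:3,:3].T@(np.asarray(P)-T[:3,3])); return p[:2]/p[2]
E
python3 - <<'E'
from h import *
S=cam("scene");D=cam("side")
a=lambda u,v:(60+u/2.633,110+v/2.633)
b=lambda u,v:(200+u/4.278,120+v/4.278)
for n,KT,p,z in [("left",S,a(289,315),.012),("near",S,a(373,440),.012),("right",S,a(707,291),.012),("sideL",D,b(109,530),.012),("sideR",D,b(372,540),.012),
 ("wheel",S,a(411,265),.105),("wheelD",D,b(262,170),.105),("post",S,a(373,172),.169),("postD",D,b(357,120),.169),("hinge",S,a(440,280),.133),("hingeD",D,b(190,165),.133),
 ("capN",S,a(663,268),.067),("capF D",D,b(100,402),.067),("capRD",D,b(383,415),.067),("padD",D,b(252,322),.078),
 ("beaker top",S,a(524,370),.095),("dishes",S,a(250,405),.058),("jar",S,a(637,328),.085)]:
    print(n,np.round(bp(KT,p,z),3))
E
```

```text
left [ 0.491 -0.227  0.012]
near [ 0.679 -0.177  0.012]
right [0.58  0.193 0.012]
sideL [0.569 0.207 0.012]
sideR [0.381 0.153 0.012]
wheel [ 0.557 -0.109  0.105]
wheelD [ 0.556 -0.114  0.105]
post [ 0.487 -0.127  0.169]
postD [ 0.481 -0.125  0.169]
hinge [ 0.618 -0.094  0.133]
hingeD [ 0.602 -0.071  0.133]
capN [0.591 0.137 0.067]
capF D [0.601 0.135 0.067]
capRD [0.396 0.079 0.067]
padD [0.517 0.028 0.078]
beaker top [ 0.712 -0.042  0.095]
dishes [ 0.649 -0.278  0.058]
jar [0.681 0.075 0.085]
```

```bash
python3 - <<'E'
from h import *
q=robot.get_qpos()
robot.move_ptp([.53,-.12,.34],[np.pi,0,.262])
W=cam("wrist"); im=robot.capture("wrist"); np.savez("w1.npz",K=W[0],T=W[1])
cv2.imwrite("pics/w1.png",im[:,:,::-1])
for n in ["wheel_axis","grip","latch_post","hinge_pin","pad_face","column"]:
    print(n,[(round(d["p"],2),np.round(d["box"]).tolist()) for d in robot.boxes_of("wrist",n)][:3])
cv2.imwrite("pics/w1b.png",cv2.resize(im[:,:,::-1],(800,600),interpolation=cv2.INTER_CUBIC))
print(robot.get_position(),robot.get_clock(),np.round(robot.get_qpos(),2))
c,s=np.cos(.262),np.sin(.262)
for x,y,z in [(0,0,.105),(.058,0,.133),(-.072,0,.169),(-.08,0,.105),(.08,0,.105),(0,.08,.105),(0,-.08,.105)]:
    print((x,y,z),np.round(pj(W,[.557+c*x-s*y,-.111+s*x+c*y,z])*800/512))
E
```

```text
wheel_axis [(0.89, [100.0, 56.0, 329.0, 224.0])]
grip [(0.77, [241.0, 72.0, 268.0, 189.0])]
latch_post [(0.83, [249.0, 189.0, 262.0, 225.0]), (0.59, [59.0, 54.0, 330.0, 224.0]), (0.51, [109.0, 0.0, 171.0, 25.0])]
hinge_pin [(0.92, [189.0, 63.0, 321.0, 226.0]), (0.26, [352.0, 56.0, 438.0, 130.0])]
pad_face [(0.96, [122.0, 102.0, 158.0, 164.0])]
column [(0.88, [46.0, 31.0, 121.0, 213.0]), (0.87, [390.0, 229.0, 429.0, 283.0]), (0.76, [2.0, 191.0, 30.0, 240.0])]
[ 0.52996609 -0.12025665  0.33995754] 3.4667 [ 0.57  0.24 -0.48  1.72  0.12  1.21 -1.25]
(0, 0, 0.105) [402. 209.]
(0.058, 0, 0.133) [401. 127.]
(-0.072, 0, 0.169) [402. 328.]
(-0.08, 0, 0.105) [403. 308.]
(0.08, 0, 0.105) [402.  96.]
(0, 0.08, 0.105) [297. 209.]
(0, -0.08, 0.105) [507. 209.]
```

View pics/w1b.png

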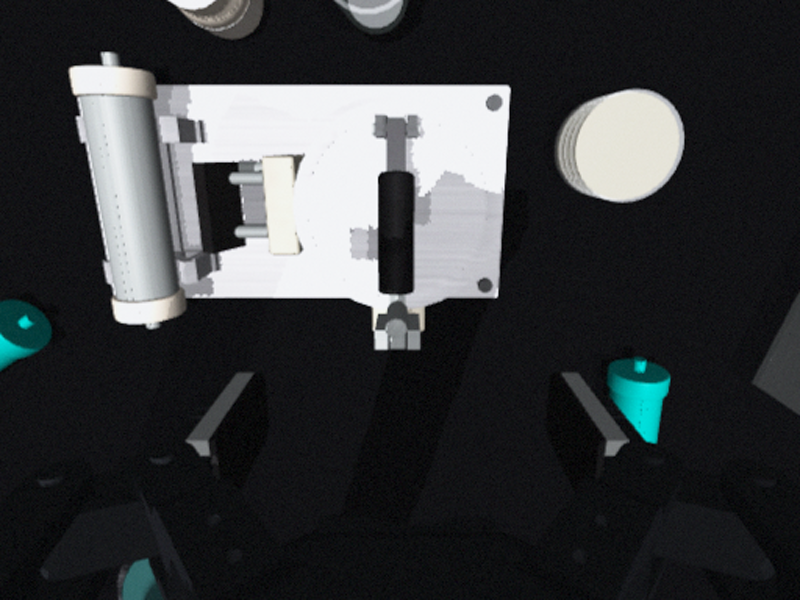

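Prediction fits: hinge (397,125) and post (397,328) sit within about 5 px, so I shift the wheel 3.5 mm along clamp +y. Now grasp the grip and swing it.

```bash
cat >> h.py <<'E'
YAW=.262; C,Sn=np.cos(YAW),np.sin(YAW); W0=np.array([.556,-.1075])
def P(x,y,z): return [W0[0]+C*x-Sn*y,W0[1]+Sn*x+C*y,z]   # clamp -> world
def H(th,s=.085): return .058-s*np.cos(th)+.010*np.sin(th), .133+s*np.sin(th)+.010*np.cos(th)
def st(m): print(m,"t",round(robot.get_clock(),2),"F",np.round(robot.get_contact_force(),1),"w",round(robot.get_grip_width(),4),"gf",np.round(robot.get_gripper_force(),1),"p",np.round(robot.get_position(),4),flush=True)
def snap(c,n):
    im=robot.capture(c); cv2.imwrite(f"pics/{n}.png",im[:,:,::-1]); return im
E
python3 - <<'E'
from h import *
x,z=H(0)
robot.move_gripper(.055)
robot.move_ptp(P(x,0,.20),[np.pi,0,YAW]); st("above")
robot.movel(P(x,0,.142),speed=.08); st("down")
robot.move_gripper(.02,f_grip=30); st("grip")
robot.hold(.1)
for th in np.linspace(0,1.571,13)[1:]:
    x,z=H(th); robot.movel(P(x,0,z-.001-.0*th),speed=.08)
    if th>1.3 or th<.3: st(round(th,2))
snap("side","s1");snap("scene","c1")
a=cv2.imread("pics/c1.png")[120:280,150:340];b=cv2.imread("pics/s1.png")[100:260,200:390]
cv2.imwrite("pics/m1.png",cv2.resize(np.vstack([a,b]),None,fx=1.8,fy=1.8,interpolation=cv2.INTER_CUBIC))
E
```

```text
above t 4.49 F [ 1.5 -0.1  0.2] w 0.055 gf 0.0 p [ 0.5309 -0.1145  0.201 ]
down t 5.37 F [-0.4  0.4 -0. ] w 0.0546 gf 0.0 p [ 0.5302 -0.1144  0.1422]
grip t 5.75 F [-0.9  1.9  0.8] w 0.0235 gf 29.3 p [ 0.5299 -0.114   0.1422]
0.13 t 6.14 F [ 2.   3.1 -3.9] w 0.0233 gf 30.6 p [ 0.5325 -0.1133  0.1531]
0.26 t 6.43 F [ 3.9  3.8 -3.8] w 0.0234 gf 31.3 p [ 0.5359 -0.1124  0.1636]
1.31 t 8.77 F [ -1.    1.9 -11. ] w 0.023 gf 33.0 p [ 0.6004 -0.096   0.2168]
1.44 t 9.06 F [-2.8  1.1 -8.2] w 0.0231 gf 32.7 p [ 0.6109 -0.0933  0.2178]
1.57 t 9.35 F [-4.3  0.5 -5.1] w 0.0231 gf 32.7 p [ 0.6216 -0.0904  0.2175]
```

View pics/m1.png

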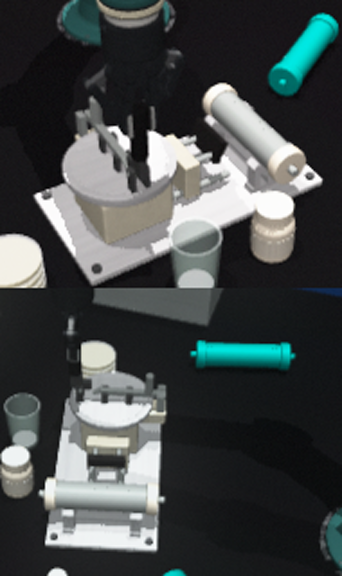

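Handle is upright in both views. Now release it and slide the bolt home.

```bash
python3 - <<'E'
from h import *
robot.movel(P(.072,0,.217),speed=.05); robot.hold(.3); st("pushed")
robot.move_gripper(.055); robot.movel(P(.068,0,.28),speed=.15)
robot.movel(P(-.072,0,.28),speed=.2); 
robot.move_gripper(.045); robot.movel(P(-.072,0,.150),speed=.12); st("down")
robot.move_gripper(.01,f_grip=40); st("grip")
for d in [.008,.016,.024,.027]:
    robot.movel(P(-.072+d,0,.150),speed=.03); st(d)
robot.hold(.2); W=cam("wrist")
robot.move_gripper(.045); robot.movel(P(-.046,0,.27),speed=.15); st("up")
a=snap("wrist","w2")
snap("scene","c2");snap("side","s2")
a=cv2.imread("pics/c2.png")[120:280,150:340];b=cv2.imread("pics/s2.png")[100:260,200:390];w=cv2.imread("pics/w2.png")
m=cv2.resize(np.vstack([a,b]),(356,600));cv2.imwrite("pics/m2.png",np.hstack([m,cv2.copyMakeBorder(cv2.resize(w,(440,330)),0,270,0,0,0)]))
E
```

```text
pushed t 10.0 F [-11.8  -0.1  -1.5] w 0.0231 gf 33.2 p [ 0.6233 -0.09    0.2173]
down t 13.33 F [-0.5 -0.2  0.6] w 0.0452 gf 0.0 p [ 0.487  -0.1262  0.1507]
grip t 13.7 F [-1.4  1.5  5.8] w 0.0148 gf 39.0 p [ 0.4866 -0.126   0.1506]
0.008 t 14.12 F [-0.5  2.2  5.2] w 0.0149 gf 39.1 p [ 0.4949 -0.1238  0.1506]
0.016 t 14.53 F [0.2 1.7 5.6] w 0.015 gf 39.1 p [ 0.5026 -0.1216  0.1506]
0.024 t 14.95 F [-2.7  1.7  7.5] w 0.0149 gf 39.3 p [ 0.5097 -0.1196  0.1506]
0.027 t 15.2 F [-10.7   0.6  14.5] w 0.0148 gf 40.2 p [ 0.5098 -0.1196  0.1505]
up t 16.75 F [-0.4 -0.2 -0.4] w 0.0452 gf 0.0 p [ 0.5109 -0.1194  0.2691]
```

View pics/m2.png

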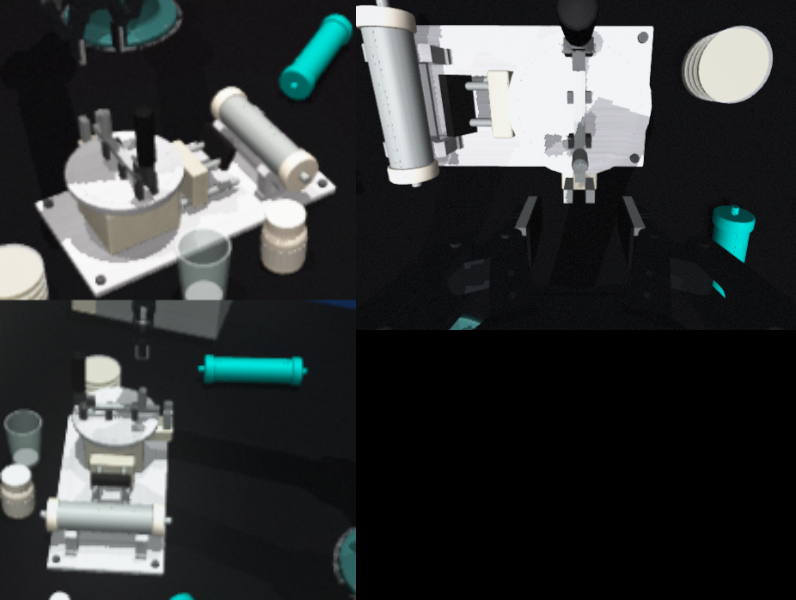

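Bolt hit its stop after about 24 mm, with the handle upright. Estimated contact is at about 5.4 rad, so I crank to 4.8, release and look from near.

```bash
cat >> h.py <<'E'
def crank(a,b,spd=.08):
    for f in np.linspace(a,b,max(2,int(abs(b-a)/.2)+1))[1:]:
        robot.movel(P(.068*np.cos(f),-.068*np.sin(f),.210),speed=spd)
    robot.hold(.2)
E
python3 - <<'E'
from h import *
robot.movel(P(.03,0,.29),speed=.2);robot.movel(P(.068,0,.29),speed=.2);robot.movel(P(.068,0,.210),speed=.12)
robot.move_gripper(.02,f_grip=25); st("grip")
for k in range(6): crank(k*.8,(k+1)*.8); st(k)
robot.move_gripper(.05); x,y=.068*np.cos(4.8),-.068*np.sin(4.8)
robot.movel(P(x,y,.30),speed=.2); st("up")
T=P(-.07,.19,.30); robot.movel(T,speed=.25)   # camera over the pad/column gap
W=cam("wrist"); im=snap("wrist","w3"); np.savez("w3.npz",K=W[0],T=W[1]); st("look")
for n in ["pad_face","column"]: print(n,[(round(d["p"],2),np.round(d["box"]).tolist()) for d in robot.boxes_of("wrist",n)][:3])
for y in (.144,.16,.18,.2,.226): print(y,pj(W,P(0,y,.078)),pj(W,P(.1,y,.067)))
cv2.imwrite("pics/w3b.png",cv2.resize(im[:,:,::-1],(800,600),interpolation=cv2.INTER_CUBIC))
E
```

```text
grip t 18.91 F [0.3 0.8 4.5] w 0.0234 gf 25.4 p [ 0.6223 -0.0897  0.2112]
0 t 20.38 F [-1.9  0.   6.7] w 0.0234 gf 25.8 p [ 0.6142 -0.1441  0.211 ]
1 t 21.84 F [-3.6  3.9 10.2] w 0.023 gf 26.1 p [ 0.571  -0.1735  0.2109]
2 t 23.31 F [1.4 5.8 8. ] w 0.0235 gf 25.9 p [ 0.52   -0.1638  0.2109]
3 t 24.63 F [2.8 2.9 6.8] w 0.0233 gf 25.7 p [ 0.4905 -0.1216  0.2108]
4 t 25.96 F [-0.3  2.3  9.5] w 0.0233 gf 25.9 p [ 0.5002 -0.0699  0.2108]
5 t 27.43 F [0.  4.6 7.2] w 0.0235 gf 26.0 p [ 0.5449 -0.0399  0.2108]
up t 28.4 F [-1.3  0.3 -0.5] w 0.0497 gf 0.0 p [ 0.5435 -0.0408  0.2991]
look t 29.18 F [-0.8 -0.6 -0.2] w 0.05 gf 0.0 p [0.4403 0.0565 0.2997]
pad_face [(0.83, [241.0, 66.0, 267.0, 135.0])]
column [(0.9, [200.0, 0.0, 256.0, 193.0]), (0.9, [3.0, 174.0, 140.0, 277.0]), (0.4, [507.0, 319.0, 512.0, 334.0])]
0.144 [299.83492714  98.59484763] [ 3.01961731e+02 -2.40563782e-01]
0.16 [285.46632348  98.61255656] [ 2.86779709e+02 -2.21338028e-01]
0.18 [267.50576794  98.63469247] [ 2.67802404e+02 -1.97306116e-01]
0.2 [249.54543353  98.65682812] [ 2.48825345e+02 -1.73274517e-01]
0.226 [226.19732939  98.68560405] [ 2.24155539e+02 -1.42033905e-01]
```

View pics/w3b.png

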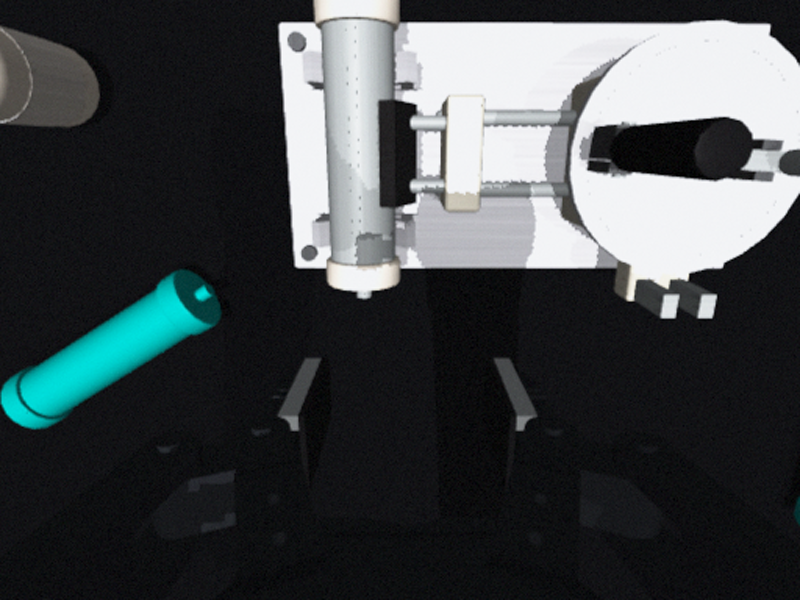

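Pad is about at contact already: face ≈0.199 against 0.198 needed. I'll regrip and crank in small steps with wrist pictures to see the pad-to-carriage gap shrink.

```bash
python3 - <<'E'
from h import *
f=4.8; x,y=.068*np.cos(f),-.068*np.sin(f)
robot.movel(P(x,y,.30),speed=.25);robot.movel(P(x,y,.210),speed=.12)
robot.move_gripper(.02,f_grip=25)
L=[]
for i,g in enumerate([4.8,5.0,5.2,5.4]):
    if i: crank(f,g); f=g
    W=cam("wrist"); im=snap("wrist",f"k{i}"); st(g)
    c,r=pj(W,P(0,.18,.085)); e=pj(W,P(0,.19,.085)); print(c,r,"px/10mm",e-[c,r])
    # rectify: clamp plane z=.09, x -.06...06, y .10...26 -> 2.4 px/mm
    q=[(-.06,.12),(.06,.12),(.06,.24),(-.06,.24)]
    src=np.float32([pj(W,P(a,b,.09)) for a,b in q]); dst=np.float32([[0,0],[290,0],[290,290],[0,290]])
    L.append(cv2.warpPerspective(im[:,:,::-1],cv2.getPerspectiveTransform(src,dst),(290,290),flags=cv2.INTER_CUBIC))
m=np.vstack([np.hstack(L[:2]),np.hstack(L[2:])]); cv2.imwrite("pics/m4.png",m)
E
```

```text
4.8 t 31.29 F [-1.3  1.6  5.1] w 0.0234 gf 24.8 p [ 0.5446 -0.0402  0.2108]
133.05799039122485 189.55293203491465 px/10mm [-1.13120785e+01 -2.80080411e-03]
5.0 t 31.86 F [1.4 1.7 6.1] w 0.0234 gf 24.9 p [ 0.5587 -0.039   0.2108]
132.03410400442377 204.62397122562083 px/10mm [-1.11478126e+01 -3.91907301e-03]
5.2 t 32.42 F [1.8 2.2 5.8] w 0.0236 gf 25.0 p [ 0.5722 -0.0406  0.2108]
128.11151766890177 217.62623504774947 px/10mm [-1.10047242e+01 -4.95651468e-03]
5.4 t 32.99 F [2.5 1.9 5.6] w 0.0234 gf 24.9 p [ 0.5852 -0.045   0.2108]
121.37284784955342 229.17558776720693 px/10mm [-1.08778591e+01 -4.64514014e-03]
```

View pics/m4.png

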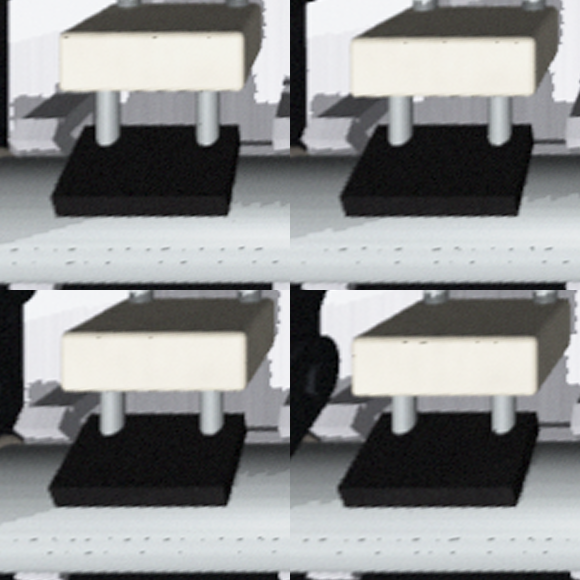

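Scale 2.42 px/mm. The carriage front edge advances 90→105 px while the pad edge stays at 214, so the pad has been in contact since ≤4.8 and was pressed 6 mm further since. The free gap comes from the earlier φ=0 pictures.

```bash
python3 - <<'E'
from h import *
z=np.load("w1.npz"); W1=(z["K"],z["T"])
k=robot.get_calibration("wrist");T=np.eye(4);T[:3,:3]=R.from_euler("xyz",[np.pi,0,YAW]).as_matrix();T[:3,3]=[.5109,-.1194,.2691]
W2=(k["intrinsics"],T@k["mount"])
def rect(W,im,y0):
    q=[(-.06,y0),(.06,y0),(.06,y0+.12),(-.06,y0+.12)]
    src=np.float32([pj(W,P(a,b,.09)) for a,b in q]); dst=np.float32([[0,0],[290,0],[290,290],[0,290]])
    return cv2.warpPerspective(im,cv2.getPerspectiveTransform(src,dst),(290,290),flags=cv2.INTER_CUBIC)
g=lambda im:np.uint8(255*(im/255.)**.45)
s=snap("side","s3")[:,:,::-1]
s0=cv2.imread("pics/side0.png")
c=lambda s:cv2.resize(s[170:230,225:295],(338,290),interpolation=cv2.INTER_CUBIC)
A=np.hstack([rect(W1,cv2.imread("pics/w1.png"),.064),rect(W2,cv2.imread("pics/w2.png"),.064)])
B=np.hstack([c(s0),c(s)])
cv2.imwrite("pics/m5.png",g(np.vstack([cv2.copyMakeBorder(A,0,0,0,B.shape[1]-A.shape[1],0),B])))
E
```

```text
(no output)
```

View pics/m5.png

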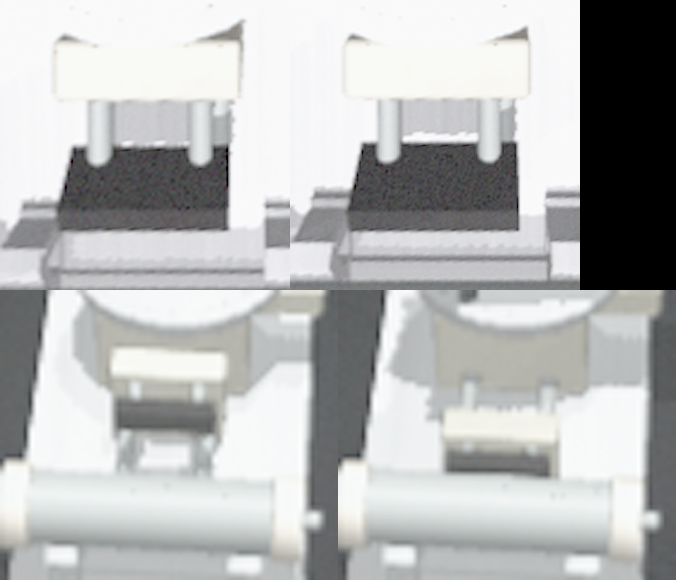

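Free gap ≈131 px against 110 px now gives at most 8.7 mm pressed, less after parallax. Contact onset gives at least 6.2 mm. The side view says about 7.7 mm. Backing off 0.2 rad (2.2 mm) centres it at 4–6.5 mm.

```bash
python3 - <<'E'
from h import *
crank(5.4,5.2); st("back")
robot.move_gripper(.05); robot.movel(P(.068*np.cos(5.2),-.068*np.sin(5.2),.30),speed=.12); st("up")
robot.movel(P(-.07,.19,.30),speed=.25)
W=cam("wrist"); im=snap("wrist","w4"); snap("side","s4")
a=cv2.imread("pics/w3.png");b=cv2.imread("pics/w4.png")
c=lambda s:cv2.resize(s[0:200,150:512],(543,300),interpolation=cv2.INTER_CUBIC)
cv2.imwrite("pics/m6.png",np.vstack([c(a),c(b)])); st("end")
E
```

```text
back t 33.56 F [-1.7  2.7  8.8] w 0.0233 gf 25.2 p [ 0.5708 -0.0402  0.2108]
up t 34.83 F [-0.2  0.   0.2] w 0.05 gf 0.0 p [ 0.5707 -0.0413  0.2992]
end t 35.74 F [-0.5 -0.8 -0.4] w 0.0501 gf 0.0 p [0.4403 0.0568 0.2998]
```

View pics/m6.png

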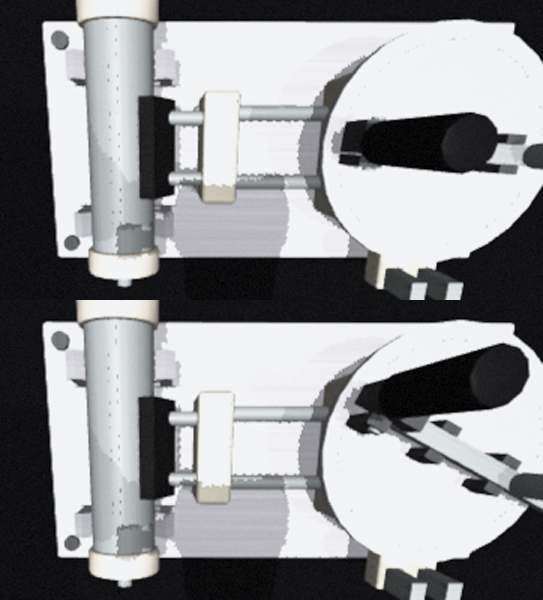

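Pad edge (140) and column (84–155) are unchanged between the two views. The carriage has moved a further ~4 mm, the handle is upright and the bolt is in. Handing in.

```bash
python3 -c "
from workcell import robot
print(robot.job_done(), robot.get_clock())"
```

```text
the job is handed in; nothing more can be done
the job is handed in; nothing more can be done
```

I handed the job in at about 36 s: handle upright, bolt slid about 24 mm to its stop, and the pad on the seated column, pressed in an estimated 4–6.5 mm (from pictures, not a direct reading); no verdict came back.

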